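# Load the bottle carrier and hold it up level

### The arm

A 7-joint arm with a two-finger parallel gripper is mounted at the origin on a cart in front of the work surface, level with it; the furniture and walls round the work are solid. World frame = base frame: x ahead of the robot, y to its left, z up, the work surface at z = 0. Lengths are in m, angles in rad, forces in N, time in s.
With the tool pointing down it reaches from about 0.4 to 0.85 m from the base axis. Payload 6.9 kg.
Tool frame: the origin (TCP) lies on the centre line of the jaws, within the pads' length; the fingertips stand ctrl.tip_reach ahead of it and the grasp point (between the pads) lies 2 mm behind it (ctrl.tip_reach is the distance from the TCP to the fingertips, in m); y points along the fingers, z is the direction in which the jaws open and shut, and the axes are right-handed (so a half turn about y gives the same grasp; the last joint's range is limited). The gripper opens to 85 mm and grips with 20 to 120 N. Pads are 22 mm wide; open, the fingers measure 114 mm over their backs; the gripper's body (76 mm by 85 mm) begins 54 mm behind the grasp point. The pads swing forward as they close: fully open they stand 13 mm farther back than shut.
Start: joints at [1.306, 0.507, -0.238, 1.5, 0.126, 1.149, -0.155], TCP at [0.226, -0.583, 0.248] pointing down, gripper open.
Joint ranges: [-3.08, 3.08], [-0.24, 2.05], [-1.43, 1.35], [0, 2.5], [-1.52, 4.66], [0.17, 1.96], [-2.89, 2.89]. Speed limits (rad/s): [2.39, 2.39, 3.14, 3.14, 3.14, 3.14, 3.14].

### API

Orientations are given as a unit quaternion [w, x, y, z].
In Python, from workcell import ctrl, eyes, spotter gives the robot as it stands.
- The arm moves only by the tool carry_out, never from a script. Its argument "targets" is a list of rows, each a list of 4 numbers: the shift along the tool's x, y, z in m, then the turn about the tool's y in degrees. In form: [[dx, dy, dz, twist], ...]. A call has 1 to 12 rows; each row is the pose to reach, as a shift and turn from the pose commanded when the call began, along the tool's axes at that moment; what a row does not reach only later rows make up. A row lasts 1/10 s, in which the tool goes at most 50 mm and 8.59 degrees, less where a joint would pass 70% of its speed; a pose out of reach is approached as far as the arm can. A call with a gripper value outside its range is refused whole. "fingers" is the opening, from 0 (shut) to 1 (fully open), set as the call begins (left out, the last holds). The fingers move at their own pace and stop on an object; "newtons" is the grip in N (left out, the last holds). Time passes only in rows, so rows that repeat a pose let the fingers close. It gives the time, the measured TCP pose, the force and the opening at its end, in the units of the state.
- ctrl.get_obs(): the state, without advancing time (a new reading comes with each control period).
- eyes.snapshot(name): name is "scene" or "side" or "wrist"; returns a dict with "color" (420x560x3 uint8, red, green, blue), "camera_matrix" (3x3 intrinsics, pixels), "k1" (the pictures are not rectified: a ray, as slopes to the right and down, at radius r is drawn at 1 + k1 r^2 times it, then the intrinsics apply), "R" (3x3) and "t" (3): a world point X has camera coordinates R X + t; the wrist camera has in their place "T_tool_cam" (4x4, takes a point from camera to tool coordinates, whose origin is the TCP and whose axes are the tool frame's). Camera axes: x right, y down, z forward; pixel columns grow to the right and rows downward; lengths in m; the calibration is good to about 2 mm. A picture is of the moment at which its call begins: read the wrist's pose just before it. There is no depth.
- ctrl.job_done(): hands the job in, once; it reports no verdict.
Trained networks look in the newest picture that a camera, given by its name, has taken for a name from the list of things; names that differ only in an ending like _2 or _b are one class to them, and where a whole thing is asked for, a point or a joint stands for the part that bears it (a point fixed in the world has none). Each returns a list of dicts, best first, with "p" (0 to 1); they miss things now and then, are a little off and sometimes report something else, mostly with a low value. They report only what shows in the picture. A call takes as long as a camera call. They do not tell look-alikes from the thing itself.
- spotter.look_for(query, camera): "uv" ([column, row] in pixels, amid what is visible of it).
- spotter.silhouettes(query, camera): "mask" (420x560 bool, what is visible of it) and "uv" ([column, row] in pixels, amid what is visible of it).
- spotter.spot_point(query, camera): "uv" ([column, row] in pixels: a listed point, or the origin of a listed thing).
The state is a dict: "t": time; "q": joint angles; "dq": joint speeds; "joint_efforts": joint torques, N m; "ee_pos": TCP position; "eef_rot": TCP orientation; "contact_force": force on the tool from outside, world axes, zero at the start; "wrist_torque": the same for the moment, N m; "grip_width": finger opening in m.
Only numpy, scipy, OpenCV 4.12 (cv2) and the standard library are available. Lean on these libraries where they do the work, as an engineer would, in place of code of your own. Each camera call takes 0.05 s, during which the arm holds its last target.

### The job

Stand the small amber bottle from the bench upright on the free raised seat of the two-bottle carrier, beside its twin, and let go of it. Then take the carrier by its handle alone, lift it straight up about 10 cm clear of the bench without tipping it, and finish while still holding it there level and steady, both bottles standing on their seats. Leave the jar and the beaker where they stand.

Things in the scene. Friction and masses are not known exactly. Their poses are not given: they have to be found in the camera images.
- carrier: loose bottle carrier, 0.34 kg empty: an aluminium foot plate 80 x 250 mm on rubber feet (its top 10 mm up), a round rimmed seat raised near each end and a stem with a handle in the middle, 167 mm high in all. Origin: centre of its underside on the bench; own y along the 250 mm length, z up. At the start its twin bottle stands on the +y seat. A tall gas chromatograph fills the bench to its left (beyond y = 0.2, from about x = 0.47 on): keep arm and hand clear of its corner
- handle: black grip bar on top of the carrier's stem, part of the carrier: 16 mm thick along the carrier's x, 56 mm long along its y, 24 mm high. Origin at the bar's centre, 155 mm above the carrier's underside, midway between the seats; axes as the carrier's. The stem under it is 10 x 26 mm
- free_seat (a point): the empty seat, at the carrier's -y end, 90 mm from the middle: centre of its flat floor, 26 mm above the carrier's underside; floor 56 mm across inside a rim 4 mm high and 3 mm thick; axes as the carrier's
- taken_seat (a point): centre of the floor of the other, equal seat, at the carrier's +y end, on which the twin bottle stands
- bench_bottle_mid (a point): the bottle to load, standing on the bench: amber glass bottle with white screw cap, 102 mm high, about 0.16 kg; body 48 mm across up to about 70 mm height, then a shoulder to the 32 mm cap (top 21 mm). Point: its centre, 51 mm above its underside; z up along the bottle
- loaded_bottle_mid (a point): the twin bottle, loose on the carrier's +y seat: amber glass bottle with white screw cap, 102 mm high, about 0.16 kg; body 48 mm across up to about 70 mm height, then a shoulder to the 32 mm cap (top 21 mm). Point: its centre, 51 mm above its underside
- bench_bottle: the same bottle to load; origin at the centre of its underside
- loaded_bottle: the same twin bottle; origin at the centre of its underside
- jar_mid (a point): bystander: screw-lid jar, 39 mm across, 47 mm high, loose on the bench near the bottle to load; point at its centre
- beaker_mid (a point): bystander: small glass beaker, 48 mm across, 58 mm high, loose on the bench near the bottle to load; point at its centre
There are look-alikes about, which are no part of the job. Leave any turquoise look-alike of the bench_bottle alone.

How it is judged:
On the way, in this order (a step that is already met when the one before it is completed fails the run):
1. the bottle stands released on the free seat, the carrier still on the bench (horizontal distance between bench_bottle_mid and free_seat below 0.012 m and z of bench_bottle_mid in the frame of free_seat between 0.046 and 0.056 m and angle between the z axis of bench_bottle_mid and the z axis of carrier, either way round below 0.09 rad and contact force between the fingers and bench_bottle below 0.1 N and height (world z) of carrier below 0.008 m), for 0.2 s.
2. the carrier is lifted by its handle, more than 60 mm clear of the bench, with both bottles (horizontal distance between bench_bottle_mid and free_seat below 0.012 m and z of bench_bottle_mid in the frame of free_seat between 0.046 and 0.056 m and angle between the z axis of each of bench_bottle_mid, loaded_bottle_mid and the z axis of carrier, either way round below 0.09 rad and horizontal distance between loaded_bottle_mid and taken_seat below 0.012 m and z of loaded_bottle_mid in the frame of taken_seat between 0.046 and 0.056 m and height (world z) of carrier above 0.06 m and contact force between the fingers and handle above 1 N), for 0.2 s.
At the end, for the whole second after the job is handed in: Held by the handle: carrier underside 60 to 170 mm above the bench, tilt under 0.10 rad, slower than 0.02 m/s and 0.15 rad/s; both bottles untouched on their seats, within 12 mm of centre, 5 mm of the floor, 0.09 rad of upright; jar and beaker within 25 mm of where they were (all of step 2 and height (world z) of carrier below 0.17 m and angle between carrier's own z axis and vertical below 0.1 rad and linear speed of carrier below 0.02 m/s and angular speed of carrier below 0.15 rad/s and contact force between each of the arm, the fingers and bench_bottle below 0.1 N and contact force between each of the arm, the fingers and loaded_bottle below 0.1 N and distance of each of jar_mid, beaker_mid from where it was at the start of the episode below 0.025 m); the arm keeps its last pose, push and grip.
It fails at once if the carrier is tipped by more than 0.3 rad (angle between carrier's own z axis and vertical above 0.3 rad).
It fails at once if a bottle is tipped by more than 0.5 rad (angle between any of bench_bottle_mid, loaded_bottle_mid's own z axis and vertical above 0.5 rad).
It fails at once if the jar or the beaker is pushed away or carried off (distance of any of jar_mid, beaker_mid from where it was at the start of the episode above 0.03 m).
It also fails if it takes over 51 s, if anything falls off the work surface, if the arm or the gripper's body presses on something with over 40 N, if the wrist force passes 120 N, or if a joint passes its speed limit or range.

## Working session

There is one attempt and no reset: what is moved stays moved. The work goes in short steps, Python scripts to look and compute and a tool call to move; the robot and the scene stay as the last step left them, time stands still between calls to the robot, and variables do not carry over. Pictures are saved under pics/ and viewed, and the job is handed in when it is done.

Besides the shell and the picture viewer there is one more tool, called after "Call:" by a JSON object that holds its "op" and its "data", one argument or row to a line. carry_out: Moves the arm, as the interface text tells. Its arguments: {"type":"object","properties":{"targets":{"type":"array","items":{"type":"array","items":{"type":"number"}}},"fingers":{"type":"number"},"newtons":{"type":"number"}},"required":["targets"]}

```bash
ls; mkdir -p pics; python3 - <<'E'
from workcell import ctrl, eyes, spotter
import cv2
o=ctrl.get_obs(); print(o, ctrl.tip_reach)
for n in ["scene","side","wrist"]:
    s=eyes.snapshot(n); cv2.imwrite(f"pics/{n}0.png",s["color"][:,:,::-1])
    print(n,s["camera_matrix"],s["k1"],s.get("R"),s.get("t"),s.get("T_tool_cam"))
E
```

```text
pics
{'t': 0.0, 'q': array([ 1.3065115 ,  0.50831166, -0.23755332,  1.50115938,  0.12569017,
        1.14887621, -0.1548189 ]), 'dq': array([-0.00049474,  0.00103027,  0.00035967,  0.00032927,  0.00129333,
       -0.00039734,  0.00109314]), 'joint_efforts': array([ 2.10129248e-03, -6.20589566e+01, -2.18582869e+00, -2.49650484e+01,
        1.27708624e-02,  1.19419253e-02,  4.90240006e-05]), 'ee_pos': array([ 0.22565707, -0.58232778,  0.24743771]), 'eef_rot': array([ 0.12988359, -0.13012197,  0.69566564, -0.69444067]), 'contact_force': array([-0.69473231, -0.32803828, -0.24285661]), 'wrist_torque': array([-0.04368036,  0.02203492,  0.00371411]), 'grip_width': 0.08527610858907403} 0.017
scene [[475.41299341   0.         291.40746803]
 [  0.         475.41299341 216.0234176 ]
 [  0.           0.           1.        ]] -0.09110039270973003 [[-0.67050517 -0.74184298  0.00958155]
 [-0.57921306  0.51535654 -0.63160104]
 [ 0.46361088 -0.42904152 -0.77523437]] [0.18571793 0.47673951 0.90549465] None
side [[412.8557283    0.         281.30936642]
 [  0.         412.8557283  210.40045806]
 [  0.           0.           1.        ]] 0.04381403819007588 [[-0.88956943 -0.4567983   0.00124212]
 [-0.21795753  0.42205787 -0.87997822]
 [ 0.40144831 -0.78307246 -0.47501241]] [0.35928065 0.2957422  0.75609436] None
wrist [[362.36680806   0.         283.25863761]
 [  0.         362.36680806 216.27946993]
 [  0.           0.           1.        ]] -0.0054905800324904904 None None [[ 7.37101963e-04  9.54886211e-01  2.96971010e-01 -7.59355589e-02]
 [ 1.56676887e-03 -2.96971829e-01  9.54884955e-01 -1.25301106e-01]
 [ 9.99998501e-01 -2.38562641e-04 -1.71498451e-03 -1.91436036e-04]
 [ 0.00000000e+00  0.00000000e+00  0.00000000e+00  1.00000000e+00]]
```

View pics/scene0.png

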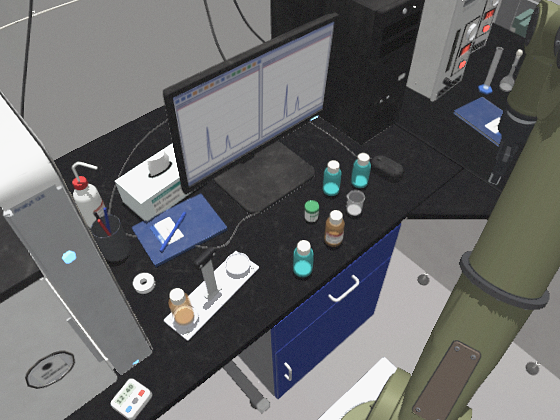

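View pics/side0.png

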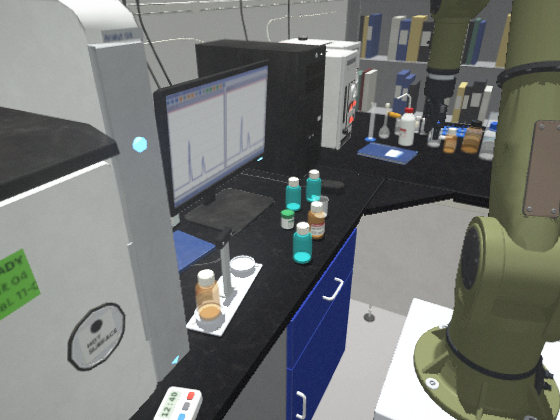

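View pics/wrist0.png

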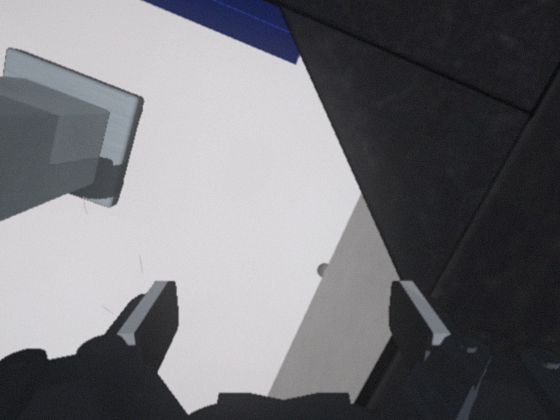

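The scene picture shows the amber bottle at about (334,228), the jar at (312,211) and the beaker at (356,203). The turquoise look-alikes are at (303,259), (332,178) and (361,171). In the carrier, the twin is at (181,306), the free seat at (238,265) and the handle at about (205,257). Next I triangulate.

```bash
cat > h.py <<'E'
import numpy as np, cv2
from scipy.spatial.transform import Rotation as Ro
from scipy.optimize import least_squares
from workcell import ctrl, eyes, spotter
def cam(s,obs=None):
    K=s["camera_matrix"];k1=s["k1"]
    if "R" in s: return K,k1,np.array(s["R"]),np.array(s["t"])
    w=obs["eef_rot"];M=np.eye(4);M[:3,:3]=Ro.from_quat(np.r_[w[1:],w[0]]).as_matrix();M[:3,3]=obs["ee_pos"]
    C=np.linalg.inv(M@s["T_tool_cam"]);return K,k1,C[:3,:3],C[:3,3]
def proj(c,X):
    K,k1,R,t=c;p,_=cv2.projectPoints(np.atleast_2d(np.float64(X)),cv2.Rodrigues(R)[0],t,K,np.array([k1,0,0,0.]));return p[:,0]
def tri(cs,uvs,X0=(0.55,0,0.05)):
    f=lambda X:np.concatenate([proj(c,X)[0]-u for c,u in zip(cs,uvs)])
    r=least_squares(f,X0);return r.x,np.abs(r.fun).max()
def onz(c,uv,z):
    K,k1,R,t=c;n=cv2.undistortPoints(np.float64([[uv]]),K,np.array([k1,0,0,0.]))[0,0]
    d=R.T@np.r_[n,1];o=-R.T@t;return o+d*(z-o[2])/d[2]
def toolR(obs):
    w=obs["eef_rot"];return Ro.from_quat(np.r_[w[1:],w[0]]).as_matrix()
E
python3 - <<'E'
from h import *
cs={}
for n in ["scene","side"]:
    cs[n]=cam(eyes.snapshot(n))
o=ctrl.get_obs();print(toolR(o).round(3))
for q in ["bench_bottle_mid","bench_bottle","loaded_bottle_mid","loaded_bottle","handle","free_seat","taken_seat","carrier","jar_mid","beaker_mid"]:
    D={n:spotter.spot_point(q,n) for n in cs}
    for n in cs: print(q,n,[(np.round(d["uv"],1).tolist(),round(d["p"],2)) for d in D[n][:6]])
    for a in D["scene"]:
        for b in D["side"]:
            X,e=tri([cs["scene"],cs["side"]],[a["uv"],b["uv"]])
            if e<3: print("   ",X.round(4),round(e,2),np.round(a["uv"]))
E
```

```text
[[-0.932 -0.     0.361]
 [-0.361  0.001 -0.932]
 [ 0.    -1.    -0.001]]
bench_bottle_mid scene [([332.1, 226.3], 0.89), ([359.0, 167.9], 0.73), ([332.9, 178.0], 0.65)]
bench_bottle_mid side [([314.3, 186.4], 0.94), ([295.6, 194.0], 0.65), ([314.5, 219.3], 0.63), ([303.1, 241.3], 0.55), ([223.7, 237.1], 0.43)]
    [ 0.4544 -0.2992  0.0522] 0.18 [332. 226.]
    [ 0.5252 -0.3862 -0.0903] 0.27 [332. 226.]
    [ 0.5482 -0.5059  0.0497] 1.53 [359. 168.]
    [ 0.5718 -0.4216  0.0514] 0.46 [333. 178.]
bench_bottle scene [([358.7, 182.3], 0.93), ([302.4, 268.4], 0.7), ([327.1, 188.8], 0.68), ([334.8, 238.3], 0.67)]
bench_bottle side [([313.7, 235.2], 0.86), ([313.1, 197.3], 0.83), ([293.0, 203.9], 0.67), ([302.7, 254.2], 0.64), ([208.8, 310.2], 0.47)]
    [ 0.5378 -0.493   0.0139] 0.63 [359. 182.]
    [ 0.3853 -0.1288  0.1133] 0.18 [302. 268.]
    [ 0.4292 -0.1721  0.0193] 0.59 [302. 268.]
    [ 0.5681 -0.397   0.0285] 0.31 [327. 189.]
    [ 0.4569 -0.3151 -0.0115] 1.14 [335. 238.]
    [ 0.5228 -0.3958 -0.1485] 1.56 [335. 238.]
loaded_bottle_mid scene [([180.2, 306.2], 0.57)]
loaded_bottle_m
[... 257 characters left out ...]
8.4], 0.69)]
handle side [([222.2, 239.3], 0.69), ([288.0, 221.5], 0.43)]
    [0.5282 0.0318 0.1515] 0.17 [203. 258.]
free_seat scene [([236.7, 263.8], 0.75)]
free_seat side [([206.8, 312.8], 0.31)]
taken_seat scene [([182.6, 317.6], 0.88)]
taken_seat side [([207.5, 312.6], 0.65)]
    [0.5068 0.1256 0.0328] 0.85 [183. 318.]
carrier scene [([214.2, 295.6], 0.88)]
carrier side [([231.5, 294.8], 0.83)]
    [0.5151 0.0315 0.0075] 0.34 [214. 296.]
jar_mid scene [([312.7, 208.4], 0.62)]
jar_mid side [([283.2, 219.7], 0.69)]
    [ 0.5648 -0.3353  0.0009] 1.42 [313. 208.]
beaker_mid scene [([353.6, 201.6], 0.63)]
beaker_mid side [([321.4, 205.7], 0.42)]
    [ 0.481  -0.4113  0.0373] 0.76 [354. 202.]
```

```bash
cat >> h.py <<'E'
def rel(obs,target,yawdeg=0):
    "world target for TCP -> tool shift; world yaw -> twist"
    return (toolR(obs).T@(np.array(target)-obs["ee_pos"])).round(4), -yawdeg
E
python3 - <<'E'
from h import *
S=cam(eyes.snapshot("scene"));V=cam(eyes.snapshot("side"))
f=onz(S,[236.7,263.8],.026);print("free",f, "proj side",proj(V,f))
t=onz(S,[182.6,317.6],.026);print("taken",t,onz(V,[207.5,312.6],.026)); print("jar",onz(S,[312.7,208.4],.0235),onz(V,[283.2,219.7],.0235))
h=[.528,.032]
d=t-f;print("carrier yaw deg",np.degrees(np.arctan2(-d[0],d[1])), (t+f)/2)
o=ctrl.get_obs();print(rel(o,[.455,-.303,.25]))
E
```

```text
free [ 0.54123048 -0.05800132  0.026     ] proj side [[242.0262357  263.96014614]]
taken [0.50776366 0.12410788 0.026     ] [0.51408146 0.11937802 0.026     ]
jar [ 0.54715788 -0.32110731  0.0235    ] [ 0.55280764 -0.30201836  0.0235    ]
carrier yaw deg 10.413249208834095 [0.52449707 0.03305328 0.026     ]
(array([-0.3147, -0.0017, -0.178 ]), 0)
```

Call:
{"op": "carry_out", "data": {
  "targets": [
    [-0.03,0,-0.018,-7],
    [-0.06,0,-0.036,-15],
    [-0.1,0,-0.055,-23],
    [-0.14,0,-0.08,-31],
    [-0.18,0,-0.1,-39],
    [-0.22,0,-0.125,-47],
    [-0.26,0,-0.145,-55],
    [-0.29,0,-0.165,-63],
    [-0.315,0,-0.178,-71],
    [-0.315,0,-0.178,-79],
    [-0.315,0,-0.178,-79],
    [-0.315,0,-0.178,-79]
  ],
  "fingers": 1
}}

```text
t: 2.55
ee_pos: [0.4548, -0.3036, 0.2481]
eef_rot: [-0.541, 0.541, -0.455, 0.455]
contact_force: [0.1, -0.4, -0.3]
grip_width: 0.0856
```

```bash
cat > look.py <<'E'
from h import *
import sys,pickle
tag=sys.argv[1]; qs=sys.argv[2:]
o=ctrl.get_obs(); s=eyes.snapshot("wrist"); c=cam(s,o)
cv2.imwrite(f"pics/w_{tag}.png",s["color"][:,:,::-1])
print(o["t"],o["ee_pos"].round(4),"zaxis",np.degrees(np.arctan2(toolR(o)[1,2],toolR(o)[0,2])).round(2),"q",o["q"].round(2),o["contact_force"].round(1),o["grip_width"])
D={}
for q in qs:
    D[q]=[(d["uv"],d["p"]) for d in spotter.spot_point(q,"wrist")]
    print(q,[(np.round(u,1).tolist(),round(p,2)) for u,p in D[q]])
pickle.dump((c,D),open(f"{tag}.pkl","wb"))
E
python3 look.py a bench_bottle_mid bench_bottle jar_mid beaker_mid
```

```text
2.55 [ 0.4548 -0.3036  0.2481] zaxis 9.9 q [ 0.98  0.43 -0.65  1.7   0.29  1.1   0.41] [ 0.1 -0.4 -0.3] 0.08560901487814396
bench_bottle_mid [([336.1, 384.1], 0.85), ([286.2, 40.4], 0.74), ([379.6, 322.1], 0.68), ([279.1, 189.9], 0.66)]
bench_bottle [([372.3, 301.8], 0.8), ([331.5, 351.1], 0.8), ([289.6, 51.4], 0.62), ([280.3, 176.8], 0.61)]
jar_mid [([369.5, 211.9], 0.56)]
beaker_mid [([292.8, 292.0], 0.7)]
```

View pics/w_a.png

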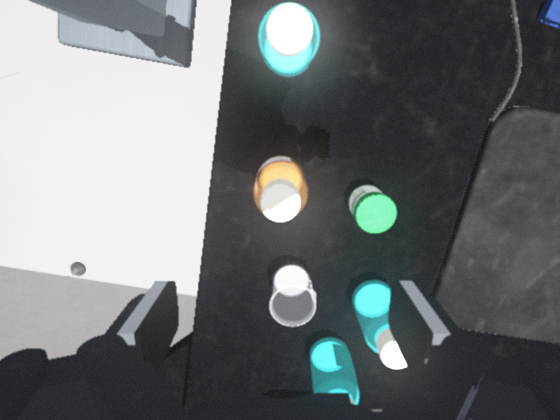

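The wrist picture shows the amber bottle at (280,190), the jar at (375,210), the beaker at (293,295) and the turquoise bottles at (290,40), (378,325) and (335,370).

```bash
python3 - <<'E'
from h import *
import pickle
c,D=pickle.load(open("a.pkl","rb"))
S=cam(eyes.snapshot("scene"));V=cam(eyes.snapshot("side"))
for w,l in [((279.1,189.9),"mid")]:
    print(tri([S,c],[(332.1,226.3),w]),tri([S,V,c],[(332.1,226.3),(314.5,219.3),w]),tri([V,c],[(314.5,219.3),w]))
    print(onz(c,w,.051),onz(c,(280.3,176.8),0))
# expected pixel of cap top centre
for p in [(.454,-.3),(.455,-.305)]:
    print(p,proj(c,[*p,.102]),proj(c,[*p,.051]),proj(c,[*p,0]))
print("jar",onz(c,(369.5,211.9),.0235),"beaker",onz(c,(292.8,292),.029))
s=eyes.snapshot("wrist")["color"]
cv2.imwrite("pics/crop_a.png",cv2.resize(s[140:340,220:420],(800,800),interpolation=cv2.INTER_CUBIC)[:600,:,::-1])
E
```

```text
(array([ 0.4508118 , -0.30131072,  0.05534802]), np.float64(1.8338713867468073)) (array([ 0.45128354, -0.30186144,  0.0524973 ]), np.float64(1.7652683960468494)) (array([ 0.4509419 , -0.30253857,  0.05126659]), np.float64(1.4381411425380861))
[ 0.45055737 -0.30277919  0.051     ] [ 0.45079625 -0.30047884  0.        ]
(0.454, -0.3) [[283.26972947 202.03423872]] [[283.34638476 187.59226118]] [[283.40327898 176.87343889]]
(0.455, -0.305) [[283.43553863 208.36462763]] [[283.48742675 193.0556827 ]] [[283.52598963 181.67762174]]
jar [ 0.54476828 -0.31582447  0.0235    ] beaker [ 0.48415705 -0.4149064   0.029     ]
```

View pics/crop_a.png

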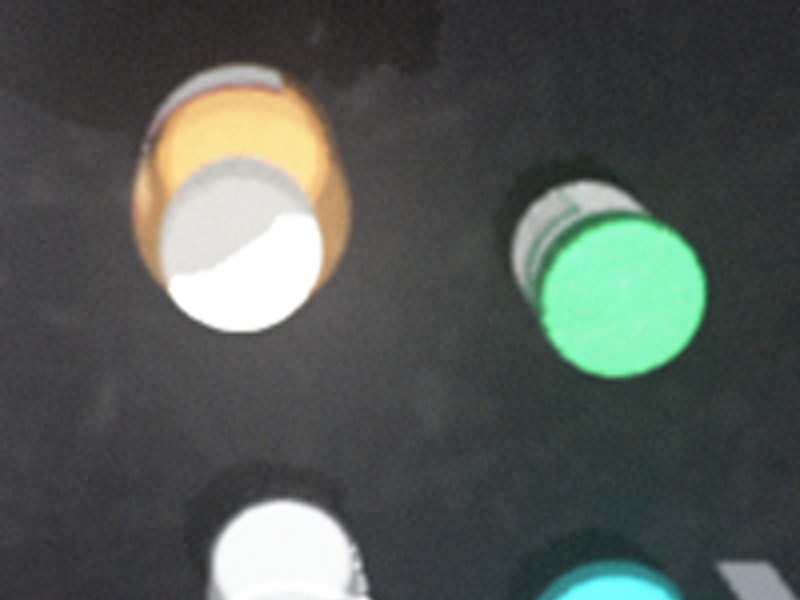

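```bash
python3 - <<'E'
from h import *
o=ctrl.get_obs();print(rel(o,[.4515,-.3015,.060]),toolR(o).round(4))
E
```

```text
(array([-0.0023,  0.1883, -0.0032]), 0) [[ 1.758e-01 -1.000e-04  9.844e-01]
 [-9.844e-01 -1.000e-04  1.758e-01]
 [ 1.000e-04 -1.000e+00 -1.000e-04]]
```

Call:
{"op": "carry_out", "data": {
  "targets": [
    [-0.002,0.03,-0.003,0],
    [-0.002,0.06,-0.003,0],
    [-0.002,0.09,-0.003,0],
    [-0.002,0.12,-0.003,0],
    [-0.002,0.14,-0.003,0],
    [-0.002,0.16,-0.003,0],
    [-0.002,0.175,-0.003,0],
    [-0.002,0.188,-0.003,0],
    [-0.002,0.188,-0.003,0],
    [-0.002,0.188,-0.003,0]
  ]
}}

```text
t: 3.95
ee_pos: [0.4521, -0.3015, 0.0605]
eef_rot: [0.542, -0.542, 0.454, -0.454]
contact_force: [-0.2, -0.3, -0.9]
grip_width: 0.0854
```

```bash
python3 look.py b bench_bottle_mid
```

```text
3.95 [ 0.4521 -0.3015  0.0605] zaxis 10.18 q [ 0.88  0.65 -0.52  1.94  0.49  0.68  0.23] [-0.2 -0.3 -0.9] 0.08541339774620275
bench_bottle_mid [([281.7, 293.5], 0.86)]
```

View pics/w_b.png

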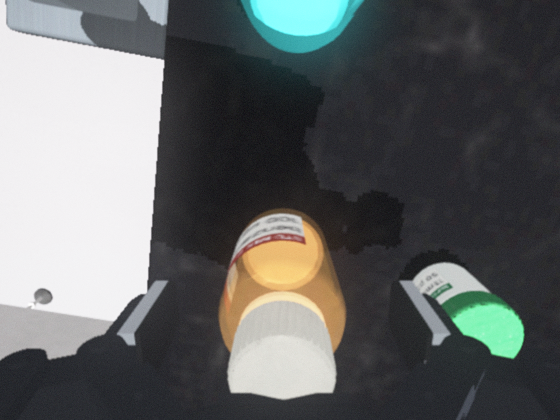

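The bottle sits centred between the fingers, at column 282. The jar at (490,320) is clear of the right finger. I'm closing.

Call:
{"op": "carry_out", "data": {
  "targets": [
    [0,0,0,0],
    [0,0,0,0],
    [0,0,0,0],
    [0,0,0,0],
    [0,0,0,0],
    [0,0,0,0],
    [0,0,0,0],
    [0,0,0,0],
    [0,0,0,0],
    [0,0,0,0]
  ],
  "fingers": 0,
  "newtons": 40
}}

```text
t: 5.05
ee_pos: [0.4521, -0.3017, 0.0609]
eef_rot: [-0.542, 0.542, -0.453, 0.454]
contact_force: [-1.0, 0.5, 5.1]
grip_width: 0.0465
```

```bash
python3 look.py c bench_bottle_mid
```

```text
5.05 [ 0.4521 -0.3017  0.0609] zaxis 10.18 q [ 0.88  0.65 -0.52  1.94  0.49  0.68  0.23] [-1.   0.5  5.1] 0.04647415649012338
bench_bottle_mid [([283.9, 293.9], 0.87)]
```

View pics/w_c.png

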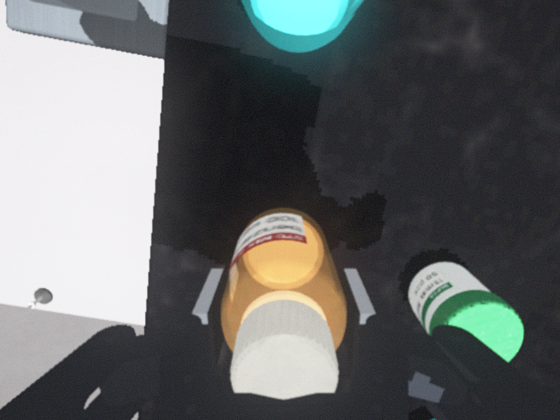

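Call:
{"op": "carry_out", "data": {
  "targets": [
    [0,-0.01,0,0],
    [0,-0.03,0,0],
    [0,-0.06,0,0],
    [0,-0.09,0,0],
    [0,-0.12,0,0],
    [0,-0.15,0,0],
    [0,-0.175,0,0],
    [0,-0.19,0,0],
    [0,-0.2,0,0],
    [0,-0.2,0,0],
    [0,-0.2,0,0]
  ]
}}

```text
t: 6.25
ee_pos: [0.4515, -0.3014, 0.2597]
eef_rot: [-0.542, 0.542, -0.454, 0.453]
contact_force: [-1.1, 0.6, -2.3]
grip_width: 0.0463
```

```bash
python3 - <<'E'
from h import *
o=ctrl.get_obs();print(o["contact_force"],o["grip_width"],rel(o,[.53,-.14,.26]))
E
```

```text
[-1.1124091   0.63356886 -2.34321301] 0.04629583705162604 (array([-0.145 , -0.0003,  0.1058]), 0)
```

The bottle is held: the force changed by about −1.6 N. I move towards the carrier and look.

Call:
{"op": "carry_out", "data": {
  "targets": [
    [-0.015,0,0.01,0],
    [-0.035,0,0.025,0],
    [-0.055,0,0.04,0],
    [-0.08,0,0.055,0],
    [-0.1,0,0.075,0],
    [-0.125,0,0.09,0],
    [-0.14,0,0.1,0],
    [-0.145,0,0.106,0],
    [-0.145,0,0.106,0],
    [-0.145,0,0.106,0],
    [-0.145,0,0.106,0]
  ]
}}

```text
t: 7.35
ee_pos: [0.53, -0.1416, 0.2599]
eef_rot: [-0.542, 0.542, -0.454, 0.454]
contact_force: [0.3, -0.2, -2.6]
grip_width: 0.0458
```

```bash
python3 look.py d bench_bottle_mid bench_bottle free_seat handle taken_seat loaded_bottle_mid carrier
```

```text
7.35 [ 0.53   -0.1416  0.2599] zaxis 10.07 q [ 0.67  0.43 -0.68  1.68  0.3   1.14  0.08] [ 0.3 -0.2 -2.6] 0.04580037829817613
bench_bottle_mid [([180.8, 207.5], 0.91), ([280.5, 293.8], 0.59)]
bench_bottle [([280.6, 245.7], 0.68), ([194.5, 200.1], 0.57)]
free_seat [([313.1, 102.6], 0.78)]
handle []
taken_seat []
loaded_bottle_mid []
carrier [([308.8, 2.0], 0.86)]
```

View pics/w_d.png

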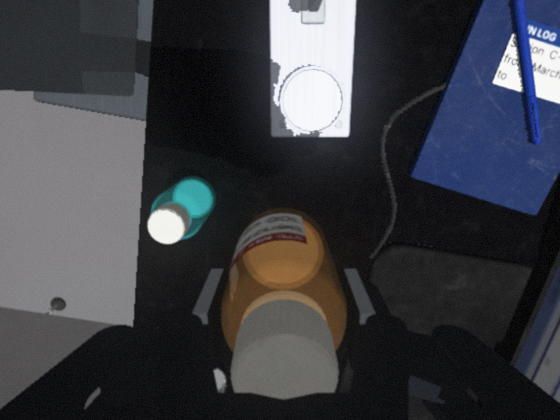

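The free seat is at (312,101) and the carrier's edges are vertical at columns 271 and 350, so the yaw nearly matches. The held bottle is at (281,294). I take a second view closer.

Call:
{"op": "carry_out", "data": {
  "targets": [
    [-0.02,0,0.0,0],
    [-0.045,0,0.005,0],
    [-0.07,0,0.01,0],
    [-0.085,0,0.01,0],
    [-0.09,0,0.01,0],
    [-0.09,0,0.01,0],
    [-0.09,0,0.01,0]
  ]
}}

```text
t: 8.45
ee_pos: [0.5246, -0.0511, 0.2602]
eef_rot: [-0.542, 0.542, -0.454, 0.454]
contact_force: [0.2, -0.7, -2.9]
grip_width: 0.046
```

```bash
python3 look.py e bench_bottle_mid bench_bottle free_seat handle taken_seat loaded_bottle_mid carrier; python3 - <<'E'
from h import *
import pickle
c1,D1=pickle.load(open("d.pkl","rb"));c2,D2=pickle.load(open("e.pkl","rb"))
S=cam(eyes.snapshot("scene"))
a=D1["free_seat"][0][0]
print("d z.026",onz(c1,a,.026))
if D2["free_seat"]:
    b=D2["free_seat"][0][0]
    print("e z.026",onz(c2,b,.026),tri([c1,c2],[a,b]),tri([S,c1,c2],[(236.7,263.8),a,b]))
for q in D2:
    for u,p in D2[q]: print(q,[onz(c2,u,z).round(4) for z in (0,.026,.077,.155)])
E
```

```text
8.45 [ 0.5246 -0.0511  0.2602] zaxis 10.1 q [ 0.53  0.4  -0.7   1.73  0.29  1.11 -0.08] [ 0.2 -0.7 -2.9] 0.046049981864689504
bench_bottle_mid [([279.8, 293.9], 0.63), ([177.2, 291.3], 0.6)]
bench_bottle [([192.3, 274.0], 0.95), ([281.1, 244.0], 0.71)]
free_seat [([295.3, 196.3], 0.91)]
handle [([308.5, 97.0], 0.82)]
taken_seat [([284.4, 292.2], 0.71)]
loaded_bottle_mid []
carrier [([297.8, 103.6], 0.91)]
d z.026 [ 0.5439219  -0.06037352  0.026     ]
e z.026 [ 0.53881357 -0.06274334  0.026     ] (array([ 0.54094308, -0.06064335,  0.03423192]), np.float64(2.7367011906609378)) (array([ 0.54130929, -0.0609149 ,  0.02852791]), np.float64(2.830154254025331))
bench_bottle_mid [array([ 0.5447, -0.19  ,  0.    ]), array([ 0.5424, -0.1756,  0.026 ]), array([ 0.538 , -0.1473,  0.077 ]), array([ 0.5313, -0.104 ,  0.155 ])]
bench_bottle_mid [array([ 0.4238, -0.2081,  0.    ]), array([ 0.4297, -0.1924,  0.026 ]), array([ 0.4413, -0.1618,  0.077 ]), array([ 0.4591, -0.1148,  0.155 ])]
bench_bottle [array([ 0.4392, -0.1823,  0.    ]), array([ 0.4441, -0.1684,  0.026 ]), array([ 0.4537, -0.1411,  0.077 ]), array([ 0.4683, -0.0994,  0.155 ])]
bench_bottle [array([ 0.5352, -0.1269,  0.    ]), array([ 0.5336, -0.1167,  0.026 ]), array([ 0.5304, -0.0968,  0.077 ]), array([ 0.5256, -0.0663,  0.155 ])]
free_seat [array([ 0.5408, -0.069 ,  0.    ]), array([ 0.5388, -0.0627,  0.026 ]), array([ 0.5349, -0.0505,  0.077 ]), array([ 0.529 , -0.0317,  0.155 ])]
handle [array([0.5349, 0.0349, 0.    ]), array([0.5333, 0.0341, 0.026 ]), array([0.5302, 0.0327, 0.077 ]), array([0.5255, 0.0304, 0.155 ])]
taken_seat [array([ 0.5497, -0.1868,  0.    ]), array([ 0.5471, -0.1726,  0.026 ]), array([ 0.5421, -0.1447,  0.077 ]), array([ 0.5343, -0.1021,  0.155 ])]
carrier [array([0.5254, 0.0267, 0.    ]), array([0.5245, 0.0265, 0.026 ]), array([0.5226, 0.0261, 0.077 ]), array([0.5198, 0.0255, 0.155 ])]
```

View pics/w_e.png

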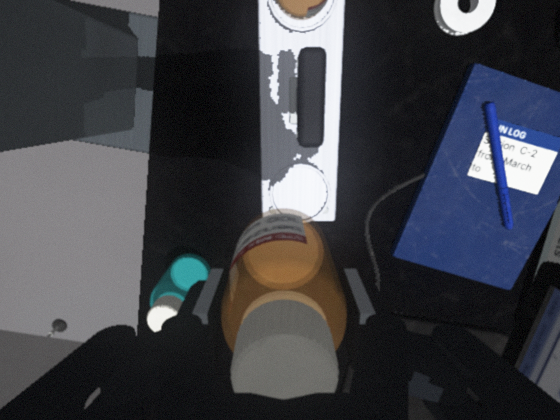

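```bash
python3 - <<'E'
import cv2,numpy as np
a=cv2.imread("pics/w_d.png")[40:140,250:370];b=cv2.imread("pics/w_e.png")[140:240,240:360]
f=lambda x:cv2.resize(cv2.convertScaleAbs(cv2.LUT(x,np.uint8([255*(i/255)**3 for i in range(256)]))),(600,500),interpolation=cv2.INTER_CUBIC)
cv2.imwrite("pics/zd.png",f(a));cv2.imwrite("pics/ze.png",f(b))
E
```

```text
(no output)
```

View pics/zd.png

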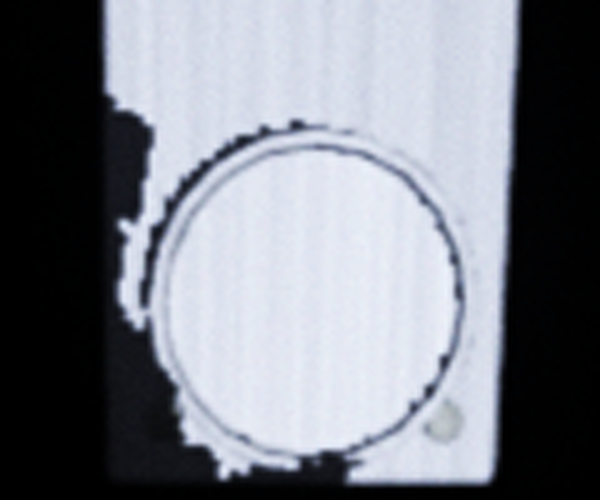

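View pics/ze.png

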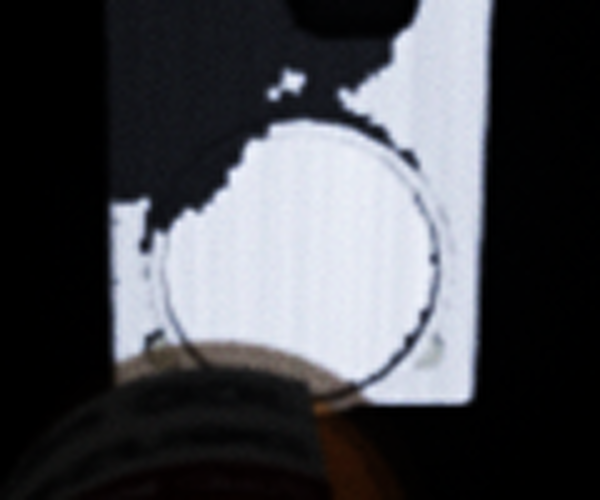

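```bash
python3 - <<'E'
from h import *
import pickle
c1,_=pickle.load(open("d.pkl","rb"));c2,_=pickle.load(open("e.pkl","rb"))
a=(312.7,100.3);b=(300.1,193.0)
print(tri([c1,c2],[a,b]),[onz(c,u,.027).round(4) for c,u in((c1,a),(c2,b))])
V=cam(eyes.snapshot("side"))
P=lambda c,x,y,o:onz(c,(x/5+o[0],y/5+o[1]),.01)
for c,pts,o in((c1,[(103,0),(110,482),(520,0),(495,482)],(250,40)),(c2,[(104,0),(115,400),(491,0),(472,403)],(240,140))):
    q=[P(c,*p,o) for p in pts]
    print(np.round(q,4).tolist())
    for i,j in((1,0),(3,2),):
        d=q[j]-q[i];print("yaw",np.degrees(np.arctan2(-d[0],d[1])))
    d=q[3]-q[1];print("end edge yaw",np.degrees(np.arctan2(d[1],d[0])),np.linalg.norm(d))
# handle: bar in pic e
for u in [(298.5,48),(325.5,48),(298,145),(324,145)]: print("bar top",onz(c2,u,.167).round(4))
E
```

```text
(array([ 0.54304471, -0.05841581,  0.02630576]), np.float64(0.08238040383889711)) [array([ 0.5431, -0.0584,  0.027 ]), array([ 0.5429, -0.0583,  0.027 ])]
[[0.4945, -0.0118, 0.01], [0.5105, -0.0995, 0.01], [0.5719, 0.0019, 0.01], [0.5875, -0.0858, 0.01]]
yaw 10.35542852202416
yaw 10.023787744938684
end edge yaw 10.045369288676207 0.07812712669608728
[[0.4946, -0.0147, 0.01], [0.5103, -0.0988, 0.01], [0.5722, -0.0009, 0.01], [0.5869, -0.0859, 0.01]]
yaw 10.616234183913559
yaw 9.872502881925035
end edge yaw 9.579050417597513 0.07770824971635952
bar top [0.5143 0.0544 0.167 ]
bar top [0.529 0.057 0.167]
bar top [0.5239 0.0023 0.167 ]
bar top [0.5391 0.0051 0.167 ]
```

```bash
python3 - <<'E'
import cv2,numpy as np
b=cv2.imread("pics/w_e.png")[0:160,240:360]
b=cv2.LUT(b,np.uint8([255*(i/255)**.6 for i in range(256)]))
cv2.imwrite("pics/zh.png",cv2.resize(b,(450,600),interpolation=cv2.INTER_CUBIC))
E
```

```text
(no output)
```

View pics/zh.png

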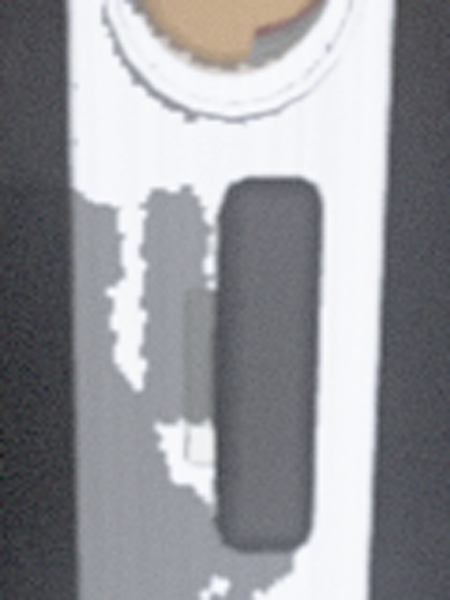

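```bash
python3 - <<'E'
from h import *
s=eyes.snapshot("wrist");C=np.linalg.inv(s["T_tool_cam"]);c=(s["camera_matrix"],s["k1"],C[:3,:3],C[:3,3])
for X in [(0,.01,0),(.003,.01,0),(0,.061,0),(0,-.041,0),(0.016,-.041,0),(-.016,-.041,0),(-.016,-.02,0)]: print(X,proj(c,X))
print(spotter.spot_point("bench_bottle_mid","wrist")); 
b=s["color"][200:420,200:370,::-1];b=cv2.LUT(np.ascontiguousarray(b),np.uint8([255*(i/255)**.6 for i in range(256)]))
cv2.imwrite("pics/zb.png",cv2.resize(b,None,fx=2.7,fy=2.7,interpolation=cv2.INTER_CUBIC))
o=ctrl.get_obs();print(o["ee_pos"],rel(o,[.543,-.0584,.15]))
E
```

```text
(0, 0.01, 0) [[283.18081645 294.20343442]]
(0.003, 0.01, 0) [[283.18650666 300.55461643]]
(0, 0.061, 0) [[283.28651744 248.06554496]]
(0, -0.041, 0) [[282.97531934 383.87927895]]
(0.016, -0.041, 0) [[283.02743282 427.77722867]]
(-0.016, -0.041, 0) [[282.91817748 335.66926936]]
(-0.016, -0.02, 0) [[283.03636811 296.47762515]]
[{'uv': [175.0, 294.2], 'p': 0.83}, {'uv': [283.1, 293.7], 'p': 0.74}]
[ 0.52456064 -0.04969981  0.26027567] (array([0.0118, 0.1103, 0.0166]), 0)
```

View pics/zb.png

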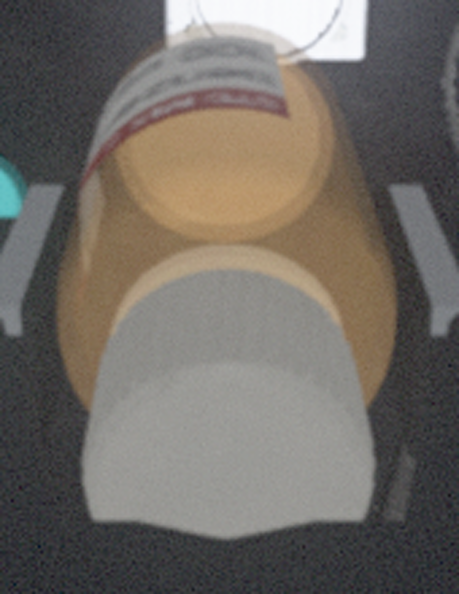

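The bottle sits centred in the hand and upright: cap edge, mid and base all fall on the predicted pixels within about 1 mm. The seat is at (0.543, −0.058, 0.026) from two views, and the yaw is 10.1°. I go over the seat and down in two stages.

Call:
{"op": "carry_out", "data": {
  "targets": [
    [0.006,0,0.008,0],
    [0.011,0.0,0.016,0],
    [0.0115,0.02,0.0165,0],
    [0.0115,0.05,0.0165,0],
    [0.0115,0.08,0.0165,0],
    [0.0115,0.1,0.0165,0],
    [0.0115,0.12,0.0165,0],
    [0.0115,0.13,0.0165,0],
    [0.0115,0.13,0.0165,0],
    [0.0115,0.13,0.0165,0]
  ]
}}

```text
t: 10.05
ee_pos: [0.5435, -0.0581, 0.1308]
eef_rot: [0.543, -0.542, 0.454, -0.454]
contact_force: [0.1, 0.5, -2.2]
grip_width: 0.0464
```

```bash
python3 look.py f handle; python3 - <<'E'
from h import *
o=ctrl.get_obs();print(o["ee_pos"],rel(o,[.543,-.0584,.0875]))
for n in["scene","side"]:
    s=eyes.snapshot(n)["color"][:,:,::-1]
    cv2.imwrite(f"pics/{n}_f.png",cv2.resize(s[200:350,130:330],(800,600),interpolation=cv2.INTER_CUBIC))
E
```

```text
10.05 [ 0.5435 -0.0581  0.1308] zaxis 10.18 q [ 0.47  0.57 -0.62  1.86  0.43  0.85 -0.19] [ 0.1  0.5 -2.2] 0.0463522467191635
handle [([277.2, 50.9], 0.71)]
[ 0.54368012 -0.05805786  0.13132161] (array([ 0.0002,  0.0438, -0.0008]), 0)
```

View pics/scene_f.png

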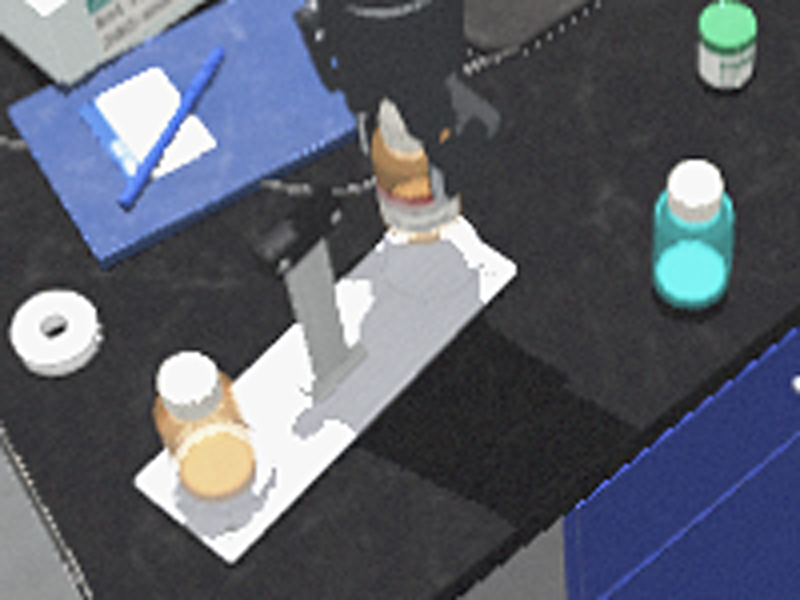

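View pics/side_f.png

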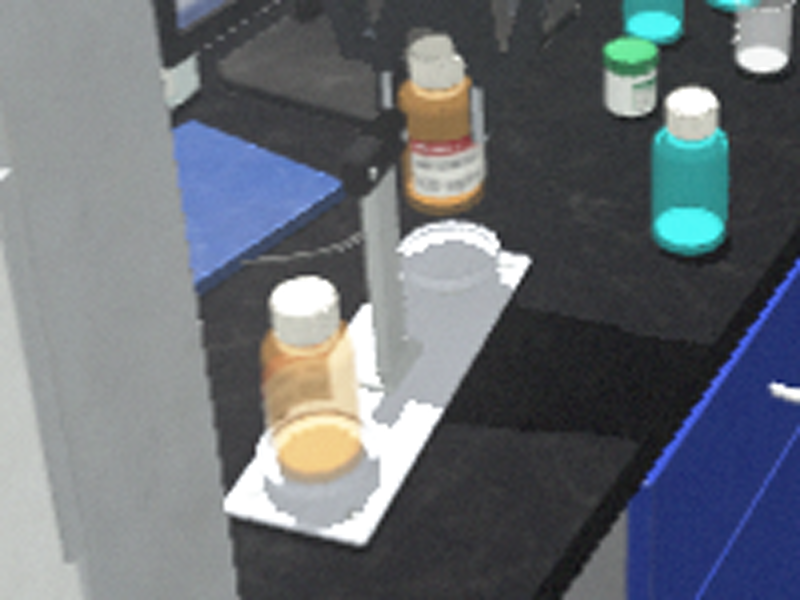

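Both views show the bottle hanging upright over the seat, with the side crop base at (445,190) above the seat at (450,250). I lower it.

Call:
{"op": "carry_out", "data": {
  "targets": [
    [0,0.01,-0.0005,0],
    [0,0.02,-0.0005,0],
    [0,0.028,-0.0005,0],
    [0,0.034,-0.0005,0],
    [0,0.038,-0.0005,0],
    [0,0.041,-0.0005,0],
    [0,0.043,-0.0005,0],
    [0,0.043,-0.0005,0],
    [0,0.043,-0.0005,0],
    [0,0.043,-0.0005,0]
  ]
}}

```text
t: 11.25
ee_pos: [0.5425, -0.0582, 0.0875]
eef_rot: [0.543, -0.542, 0.454, -0.454]
contact_force: [-0.2, -0.0, -1.3]
grip_width: 0.0465
```

```bash
python3 look.py g handle; python3 - <<'E'
from h import *
for n in["scene","side"]:
    s=eyes.snapshot(n)["color"][:,:,::-1]
    cv2.imwrite(f"pics/{n}_g.png",cv2.resize(s[200:350,130:330],(800,600),interpolation=cv2.INTER_CUBIC))
E
```

```text
11.25 [ 0.5425 -0.0582  0.0875] zaxis 10.18 q [ 0.44  0.62 -0.58  1.91  0.48  0.75 -0.24] [-0.2 -0.  -1.3] 0.04652254413436424
handle [([284.7, 6.6], 0.6)]
```

View pics/side_g.png

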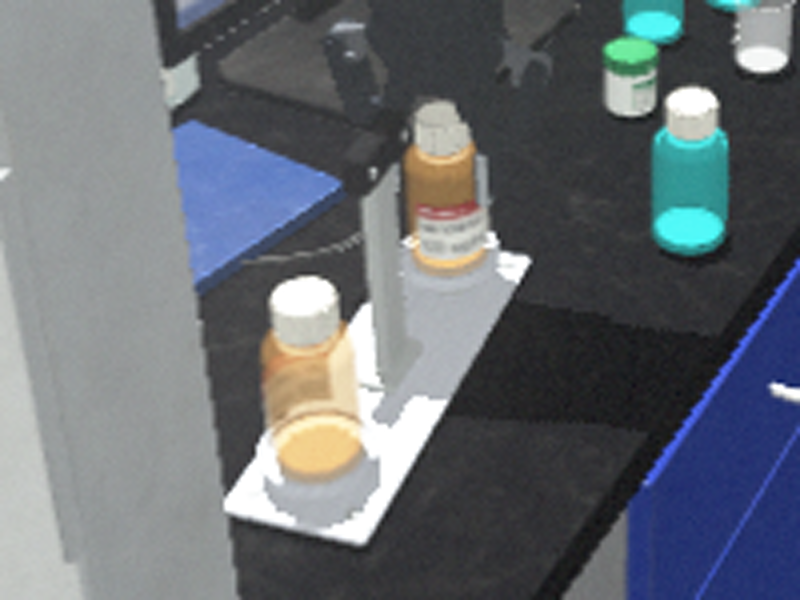

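View pics/w_g.png

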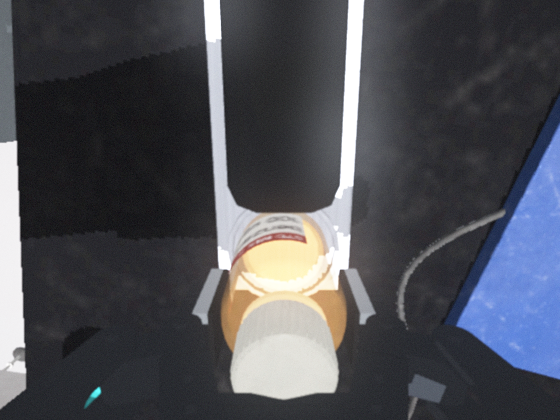

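Force is −1.3 N, so the bottle is just short of or barely at the floor. It sits inside the rim in both views. I lower 1 mm more, then open slowly, with an intermediate opening first.

Call:
{"op": "carry_out", "data": {
  "targets": [
    [0,0.0005,0,0],
    [0,0.001,0,0],
    [0,0.001,0,0],
    [0,0.001,0,0]
  ]
}}

```text
t: 11.85
ee_pos: [0.5424, -0.0582, 0.0869]
eef_rot: [-0.542, 0.542, -0.453, 0.454]
contact_force: [-1.8, -0.3, 5.9]
grip_width: 0.0461
```

Call:
{"op": "carry_out", "data": {
  "targets": [
    [0,0,0,0],
    [0,0,0,0],
    [0,0,0,0],
    [0,0,0,0],
    [0,0,0,0],
    [0,0,0,0],
    [0,0,0,0],
    [0,0,0,0]
  ],
  "fingers": 0.8
}}

```text
t: 12.65
ee_pos: [0.5423, -0.0582, 0.0863]
eef_rot: [0.542, -0.542, 0.454, -0.454]
contact_force: [0.1, -0.0, 0.8]
grip_width: 0.0683
```

```bash
python3 look.py i bench_bottle_mid; python3 - <<'E'
from h import *
for n in["scene","side"]:
    s=eyes.snapshot(n)["color"][:,:,::-1]
    cv2.imwrite(f"pics/{n}_i.png",cv2.resize(s[200:350,130:330],(800,600),interpolation=cv2.INTER_CUBIC))
E
```

```text
12.65 [ 0.5423 -0.0582  0.0863] zaxis 10.19 q [ 0.43  0.62 -0.58  1.91  0.49  0.75 -0.24] [ 0.1 -0.   0.8] 0.06827217087896507
bench_bottle_mid [([278.8, 294.8], 0.92)]
```

View pics/side_i.png

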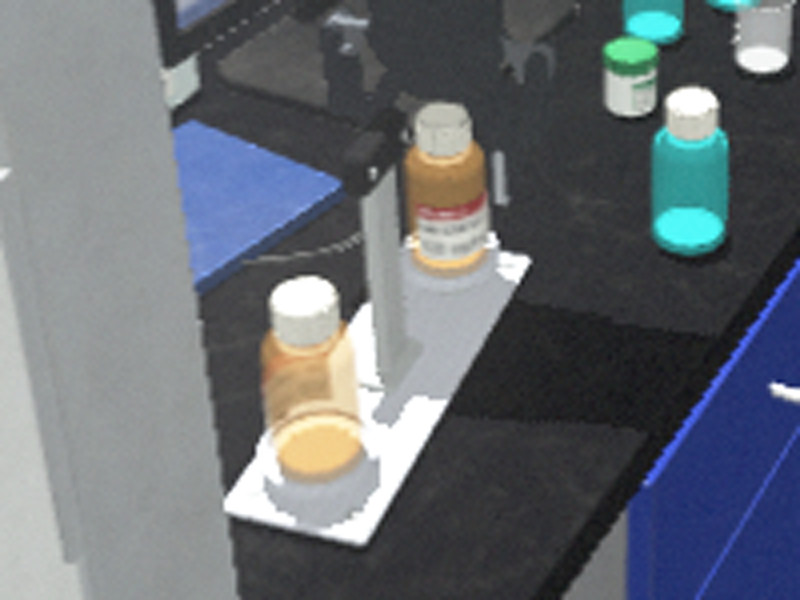

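View pics/w_i.png

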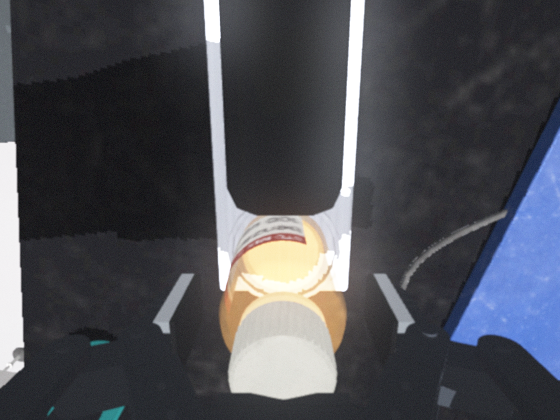

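The bottle stands released on the seat, with about 10 mm of gap to each finger. I rise straight up and look again.

Call:
{"op": "carry_out", "data": {
  "targets": [
    [0,-0.01,0,0],
    [0,-0.03,0,0],
    [0,-0.06,0,0],
    [0,-0.09,0,0],
    [0,-0.12,0,0],
    [0,-0.15,0,0],
    [0,-0.175,0,0],
    [0,-0.18,0,0],
    [0,-0.18,0,0],
    [0,-0.18,0,0]
  ]
}}

```text
t: 13.85
ee_pos: [0.5418, -0.0583, 0.2656]
eef_rot: [-0.542, 0.543, -0.454, 0.453]
contact_force: [-0.3, 0.4, 0.7]
grip_width: 0.068
```

```bash
python3 look.py j bench_bottle_mid bench_bottle loaded_bottle_mid handle free_seat carrier; python3 - <<'E'
from h import *
import pickle
c,D=pickle.load(open("j.pkl","rb"))
z={"bench_bottle_mid":.077,"bench_bottle":.026,"loaded_bottle_mid":.077,"handle":.155,"free_seat":.026,"carrier":0}
for q in D:
    for u,p in D[q]: print(q,onz(c,u,z[q]).round(4),round(p,2))
S=cam(eyes.snapshot("scene"));V=cam(eyes.snapshot("side"))
for q in ["bench_bottle_mid","loaded_bottle_mid","handle"]:
    A=spotter.spot_point(q,"scene");B=spotter.spot_point(q,"side")
    for a in A:
        for b in B:
            X,e=tri([S,V],[a["uv"],b["uv"]])
            if e<2: print(q,X.round(4),round(e,1),np.round(a["uv"]),np.round(b["uv"]))
for n in["side"]:
    s=eyes.snapshot(n)["color"][:,:,::-1]
    cv2.imwrite(f"pics/{n}_j.png",cv2.resize(s[200:350,130:330],(800,600),interpolation=cv2.INTER_CUBIC))
E
```

```text
13.85 [ 0.5418 -0.0583  0.2656] zaxis 10.18 q [ 0.53  0.43 -0.7   1.68  0.3   1.15 -0.07] [-0.3  0.4  0.7] 0.06798407480482085
bench_bottle_mid [([283.7, 196.9], 0.76), ([161.1, 282.3], 0.61)]
bench_bottle [([178.0, 262.3], 0.77), ([282.6, 180.5], 0.65)]
loaded_bottle_mid [([250.5, 381.5], 0.6)]
handle [([284.7, 82.9], 0.76)]
free_seat []
carrier [([283.3, 90.3], 0.69)]
bench_bottle_mid [ 0.5423 -0.0612  0.077 ] 0.76
bench_bottle_mid [ 0.4411 -0.1652  0.077 ] 0.61
bench_bottle [ 0.4433 -0.167   0.026 ] 0.77
bench_bottle [ 0.5403 -0.057   0.026 ] 0.65
loaded_bottle_mid [ 0.5432 -0.265   0.077 ] 0.6
handle [0.5268 0.029  0.155 ] 0.76
carrier [0.5255 0.03   0.    ] 0.69
bench_bottle_mid [ 0.57   -0.4178  0.0546] 0.2 [333. 178.] [295. 194.]
bench_bottle_mid [ 0.5487 -0.5061  0.0499] 1.1 [359. 168.] [314. 186.]
bench_bottle_mid [ 0.4426 -0.1808  0.0401] 0.0 [301. 258.] [300. 245.]
bench_bottle_mid [ 0.5471 -0.0614  0.0729] 0.3 [235. 251.] [240. 246.]
bench_bottle_mid [ 0.8027 -0.2183 -0.3524] 0.5 [235. 251.] [207. 310.]
loaded_bottle_mid [0.5068 0.121  0.0802] 0.8 [179. 305.] [209. 294.]
handle [0.5341 0.0298 0.1497] 0.1 [202. 257.] [220. 239.]
```

View pics/w_j.png

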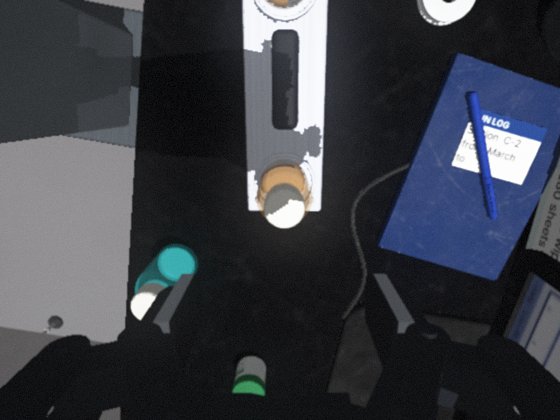

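View pics/side_j.png

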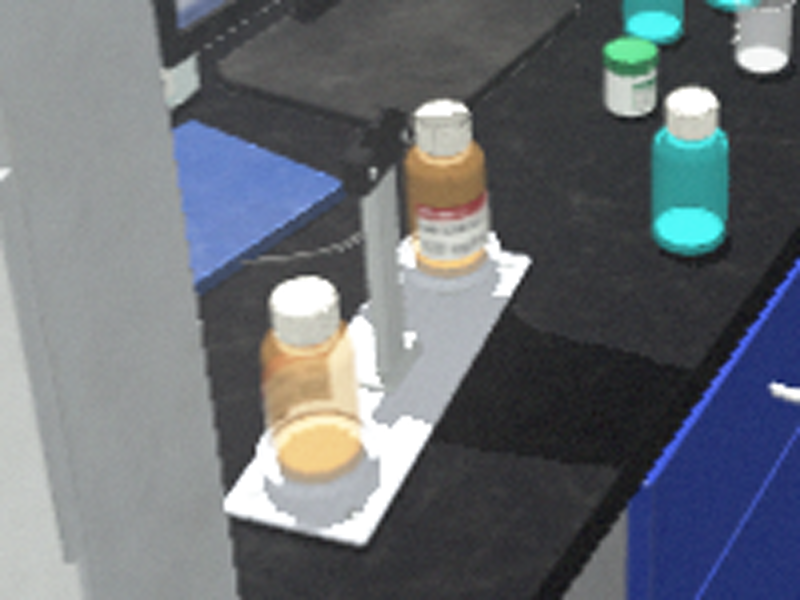

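The bottle stands upright at about (0.542, −0.059), centred on the seat. The handle is at (0.527, 0.0295) and its axis is aligned with the tool. I go over the handle.

```bash
python3 - <<'E'
from h import *
o=ctrl.get_obs();print(rel(o,[.5268,.0296,.154]),toolR(o).round(4))
E
```

```text
(array([-0.0891,  0.1123,  0.0002]), 0) [[ 0.1769  0.      0.9842]
 [-0.9842  0.      0.1769]
 [ 0.     -1.      0.    ]]
```

Call:
{"op": "carry_out", "data": {
  "targets": [
    [-0.015,0,0,0],
    [-0.035,0,0,0],
    [-0.055,0,0,0],
    [-0.075,0,0,0],
    [-0.085,0,0,0],
    [-0.089,0,0,0],
    [-0.089,0.02,0,0],
    [-0.089,0.04,0,0],
    [-0.089,0.05,0,0],
    [-0.089,0.05,0,0],
    [-0.089,0.05,0,0]
  ]
}}

```text
t: 15.75
ee_pos: [0.5269, 0.0293, 0.2167]
eef_rot: [0.542, -0.542, 0.454, -0.454]
contact_force: [-0.2, -0.4, -0.7]
grip_width: 0.0685
```

```bash
python3 look.py k handle; python3 - <<'E'
from h import *
o=ctrl.get_obs();print(rel(o,[.5268,.0296,.154]))
for n in["scene","side"]:
    s=eyes.snapshot(n)["color"][:,:,::-1]
    cv2.imwrite(f"pics/{n}_k.png",s)
E
```

```text
15.75 [0.5269 0.0293 0.2167] zaxis 10.16 q [ 0.37  0.45 -0.7   1.8   0.33  1.02 -0.28] [-0.2 -0.4 -0.7] 0.06848366629602465
handle [([283.5, 245.9], 0.69)]
(array([-0.0002,  0.0631, -0.0004]), 0)
```

View pics/w_k.png

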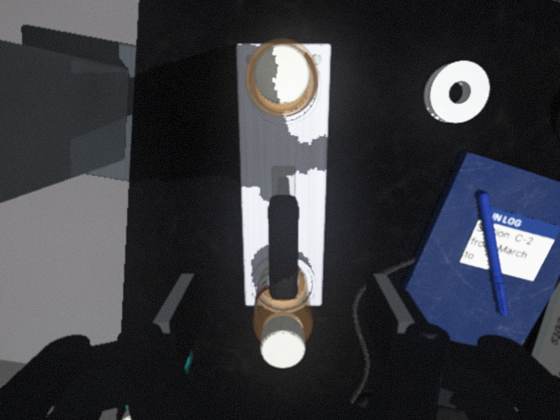

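View pics/scene_k.png

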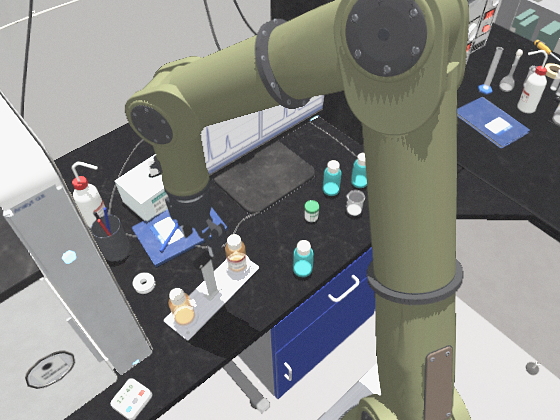

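The bar, at column 284 and rows 197–300, is centred between the fingers. The arm is well clear of the chromatograph. I descend and grip.

Call:
{"op": "carry_out", "data": {
  "targets": [
    [0,0.015,0,0],
    [0,0.03,0,0],
    [0,0.043,0,0],
    [0,0.053,0,0],
    [0,0.06,0,0],
    [0,0.063,0,0],
    [0,0.063,0,0],
    [0,0.063,0,0]
  ]
}}

```text
t: 16.75
ee_pos: [0.5268, 0.0295, 0.1536]
eef_rot: [0.543, -0.542, 0.453, -0.454]
contact_force: [-1.0, -0.1, 1.0]
grip_width: 0.0683
```

```bash
python3 look.py l handle
```

```text
16.75 [0.5268 0.0295 0.1536] zaxis 10.19 q [ 0.33  0.52 -0.66  1.89  0.4   0.87 -0.34] [-1.  -0.1  1. ] 0.06827032124225517
handle [([284.4, 306.3], 0.68)]
```

View pics/w_l.png

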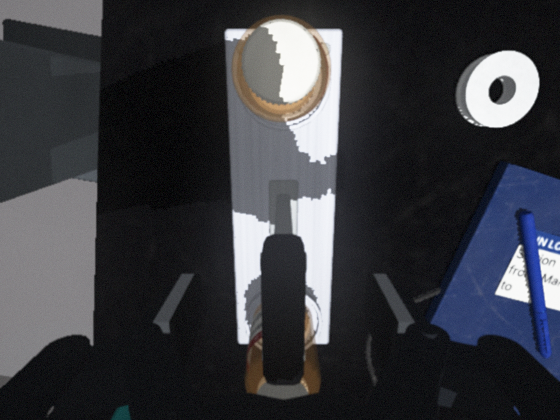

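Call:
{"op": "carry_out", "data": {
  "targets": [
    [0,0,0,0],
    [0,0,0,0],
    [0,0,0,0],
    [0,0,0,0],
    [0,0,0,0],
    [0,0,0,0],
    [0,0,0,0],
    [0,0,0,0],
    [0,0,0,0],
    [0,0,0,0],
    [0,0,0,0],
    [0,0,0,0]
  ],
  "fingers": 0,
  "newtons": 80
}}

```text
t: 18.05
ee_pos: [0.5269, 0.0295, 0.1536]
eef_rot: [0.543, -0.542, 0.453, -0.454]
contact_force: [0.3, -0.1, 5.0]
grip_width: 0.0147
```

```bash
python3 look.py m handle; python3 - <<'E'
from h import *
s=eyes.snapshot("side")["color"][:,:,::-1]
cv2.imwrite("pics/side_m.png",cv2.resize(s[200:350,130:330],(800,600),interpolation=cv2.INTER_CUBIC))
E
```

```text
18.05 [0.5269 0.0295 0.1536] zaxis 10.18 q [ 0.33  0.52 -0.65  1.89  0.4   0.87 -0.34] [ 0.3 -0.1  5. ] 0.014712028139026797
handle [([284.4, 307.8], 0.83)]
```

View pics/w_m.png

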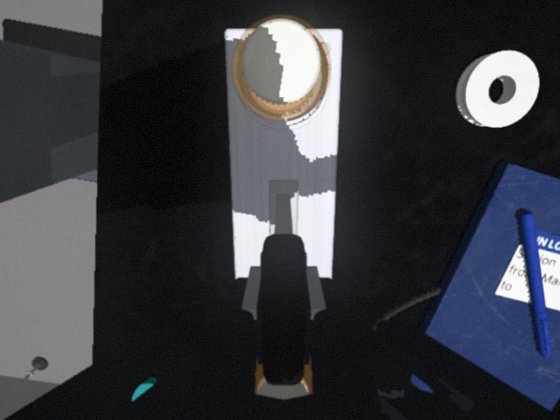

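View pics/side_m.png

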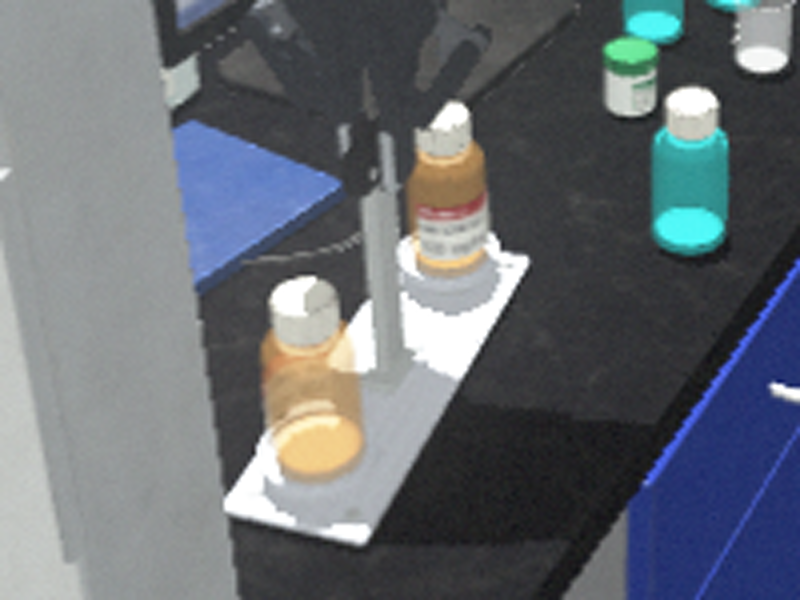

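The grip is on the bar (14.7 mm reading) and the carrier has not moved. I lift gently, 20 mm first.

Call:
{"op": "carry_out", "data": {
  "targets": [
    [0,-0.002,0,0],
    [0,-0.005,0,0],
    [0,-0.009,0,0],
    [0,-0.013,0,0],
    [0,-0.017,0,0],
    [0,-0.02,0,0],
    [0,-0.02,0,0],
    [0,-0.02,0,0],
    [0,-0.02,0,0]
  ]
}}

```text
t: 19.1
ee_pos: [0.5264, 0.0294, 0.1732]
eef_rot: [-0.542, 0.543, -0.454, 0.454]
contact_force: [0.1, -0.6, -6.7]
grip_width: 0.0151
```

```bash
python3 look.py n handle; python3 - <<'E'
from h import *
print(ctrl.get_obs()["wrist_torque"])
s=eyes.snapshot("side")["color"][:,:,::-1]
cv2.imwrite("pics/side_n.png",cv2.resize(s[200:350,130:330],(800,600),interpolation=cv2.INTER_CUBIC))
E
```

```text
19.1 [0.5264 0.0294 0.1732] zaxis 10.19 q [ 0.35  0.49 -0.67  1.86  0.38  0.92 -0.32] [ 0.1 -0.6 -6.7] 0.015119161739822447
handle [([285.1, 306.6], 0.78)]
[ 0.04328418 -0.00908775 -0.01947971]
```

View pics/side_n.png

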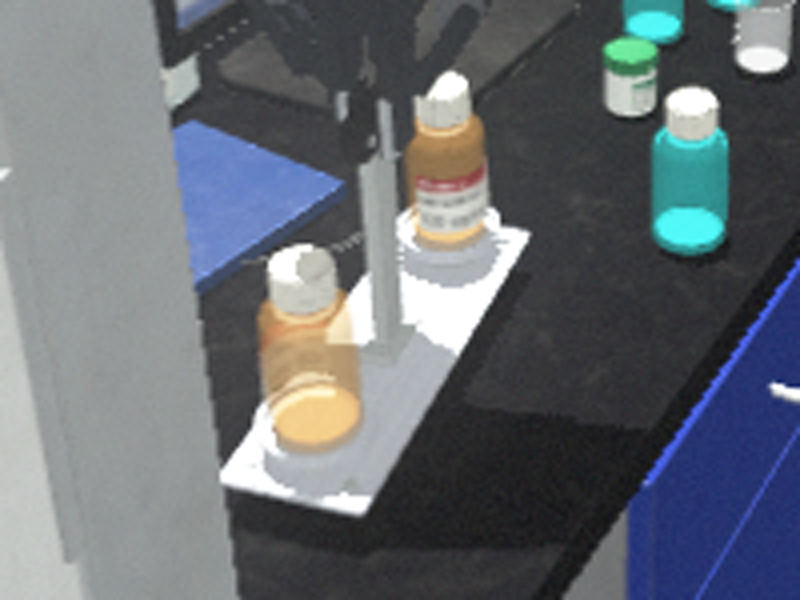

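View pics/w_n.png

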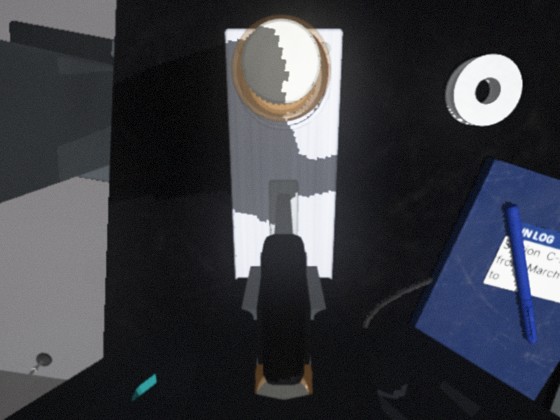

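The carrier is up level: 6.7 N is carried (6.5 N expected), and its place in the wrist picture is unchanged. I lift the rest.

Call:
{"op": "carry_out", "data": {
  "targets": [
    [0,-0.004,0,0],
    [0,-0.012,0,0],
    [0,-0.022,0,0],
    [0,-0.034,0,0],
    [0,-0.046,0,0],
    [0,-0.057,0,0],
    [0,-0.067,0,0],
    [0,-0.074,0,0],
    [0,-0.079,0,0],
    [0,-0.08,0,0],
    [0,-0.08,0,0],
    [0,-0.08,0,0]
  ]
}}

```text
t: 20.45
ee_pos: [0.5263, 0.0293, 0.2528]
eef_rot: [-0.542, 0.543, -0.454, 0.453]
contact_force: [-0.5, 0.1, -7.6]
grip_width: 0.0148
```

Call:
{"op": "carry_out", "data": {
  "targets": [
    [0,0,0,0],
    [0,0,0,0],
    [0,0,0,0],
    [0,0,0,0],
    [0,0,0,0],
    [0,0,0,0]
  ]
}}

```text
t: 21.05
ee_pos: [0.5266, 0.0294, 0.2533]
eef_rot: [0.542, -0.542, 0.454, -0.454]
contact_force: [-0.2, -0.3, -6.7]
grip_width: 0.0148
```

```bash
python3 look.py p handle; python3 - <<'E'
from h import *
o=ctrl.get_obs();print(np.abs(o["dq"]).max(),o["wrist_torque"])
S=eyes.snapshot("scene");V=eyes.snapshot("side")
cv2.imwrite("pics/scene_p.png",S["color"][:,:,::-1])
cv2.imwrite("pics/side_p.png",cv2.resize(V["color"][150:330,120:360,::-1],(800,600),interpolation=cv2.INTER_CUBIC))
cs=[cam(S),cam(V)]
for q in ["bench_bottle_mid","loaded_bottle_mid","handle","carrier","jar_mid","beaker_mid"]:
    for a in spotter.spot_point(q,"scene"):
        for b in spotter.spot_point(q,"side"):
            X,e=tri(cs,[a["uv"],b["uv"]])
            if e<3: print(q,X.round(3),round(e,1),np.round(a["uv"]))
E
```

```text
21.05 [0.5266 0.0294 0.2533] zaxis 10.18 q [ 0.39  0.41 -0.71  1.74  0.3   1.1  -0.24] [-0.2 -0.3 -6.7] 0.014821717923387967
handle [([283.9, 307.2], 0.88)]
0.001546798710715478 [ 0.04770557  0.01195261 -0.04236951]
bench_bottle_mid [ 0.547 -0.059  0.174] 0.5 [230. 225.]
bench_bottle_mid [ 0.441 -0.179  0.046] 0.4 [301. 258.]
bench_bottle_mid [ 0.552 -0.509  0.043] 1.1 [359. 169.]
bench_bottle_mid [ 0.574 -0.422  0.052] 0.2 [333. 177.]
bench_bottle_mid [ 0.688 -0.566 -0.143] 2.3 [333. 177.]
loaded_bottle_mid [0.502 0.122 0.192] 0.2 [171. 280.]
handle [0.533 0.025 0.247] 0.8 [199. 229.]
carrier [0.529 0.022 0.098] 0.7 [210. 270.]
carrier [ 0.629 -0.113 -0.017] 0.5 [234. 241.]
jar_mid [ 0.55  -0.32   0.017] 1.1 [312. 210.]
beaker_mid [ 0.473 -0.403  0.045] 1.0 [355. 204.]
```

View pics/side_p.png

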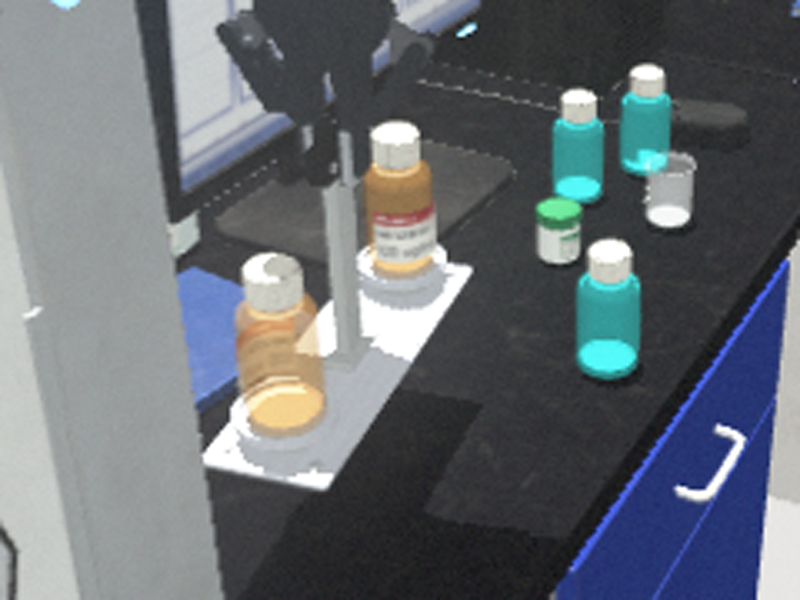

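View pics/scene_p.png

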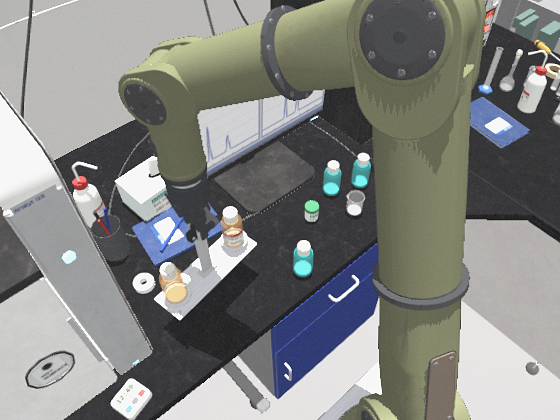

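View pics/w_p.png

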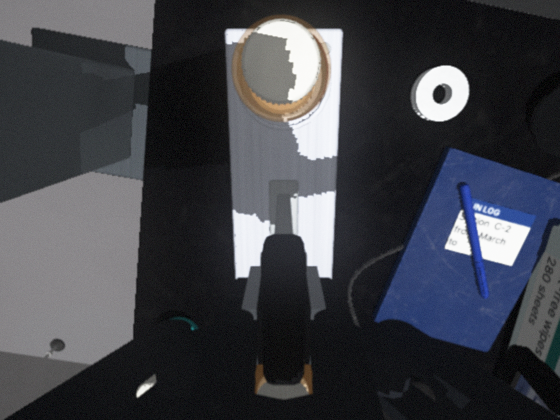

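The carrier is held still and level about 100 mm up. Its wrist-view position matches the one on the bench, both bottles stand on their seats, and the jar and beaker have not moved. I hand in.

```bash
python3 -c "
from workcell import ctrl
print(ctrl.job_done())"
```

```text
the job is handed in; nothing more can be done
None
```

I set the amber bottle on the free seat and released it. Then I took the carrier by its handle, lifted it straight up about 100 mm and handed the job in at about 21 s while holding it still. No verdict was reported.

**Last checks that passed:**
- **Lift:** the arm carried 6.7 N, against about 6.5 N expected for the carrier and two bottles. The carrier point measured 0.098 m high, and joint speeds were below 0.002 rad/s.
- **Level:** the carrier's place in the wrist picture is the same as when it stood on the bench.
- **Bottles:** both stand upright inside their rims in the pictures.
- **Jar and beaker:** neither visibly moved, and neither was touched. The network's positions for them scatter by 10–20 mm between looks, so this rests mainly on the pictures.

**Readings that disagreed:**
- **Heights in the last scene and side views:** the two bottle mid-points came out at 0.174 m and 0.192 m, where both should be about 0.177 m. On the bench the same views gave 0.073 m and 0.080–0.083 m, so I took most of this as a bias of the network, not a tilt.
- **Grip width:** the fingers read 1–2 mm less than the true widths, 46.5 mm on the 48 mm bottle and 14.8 mm on the 16 mm bar.

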